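# Reverse the magnetic pin polisher halfway through its run

### The job

The magnetic pin polisher on the jeweller's bench is halfway through its run and must now turn the other way. Press its power rocker (the left one on the sloping panel) over to off, then press the direction rocker (the right one) from forward over to reverse, and only then press the power rocker back to on; the direction must never be changed while the power is on. Only press the rockers: do not pick up the tub or anything else, do not turn the timer dial, do not push the machine about, and leave the other things on the bench where they are.

Things in the scene. Friction and masses are not known exactly. Their poses are not given: they have to be found in the camera images.
- polisher: Grey bench machine, 300 deep (x) by 240 mm wide (y), loose on rubber feet, 4.6 to 6.6 kg. Origin: centre of its footprint; x to its rear (away from the worker), y to the worker's left, z up; yawed up to 0.3 rad. Rear: deck 166 mm high with the tub. Front (x -150 to -30 mm): aluminium panel sloping 25 deg, 110 mm high at its front edge, 166 mm at its rear edge, with two rockers and a dial.
- power_seat (a point): Panel surface under the middle of the left (power) rocker: 100.9 mm in front of the machine's origin, 62 mm left of it, 132.9 mm high. Axes: x up the slope, y to the worker's left along the rocker, z square out of the panel. A 31 (y) x 25 mm frame round the rocker stands 2 mm above the panel. Engraved just above: a ring at the left end (off), a bar at the right end (on).
- direction_seat (a point): Same for the right (direction) rocker, 62 mm right of the machine's origin, so 124 mm from the other. Engraved just above: two curved arrows. Both rockers: grey, 26 mm long (y) x 20.5 mm, V-shaped, two flat halves meeting in a valley. One half lies pressed in, level with the panel and 4 mm above it; the other slopes up to its outer end, 9 mm above the panel.
- power (a joint): Tilt of the left rocker, rad: 0 = right end pressed in = on (as at the start), -0.42 = left end pressed in = off. Both rockers: pressing the outer part of the raised half squarely towards the panel with about 4 N at its end tips it; past the middle it snaps over and stays. A finger that also bears on the other half blocks it.
- direction (a joint): Tilt of the right rocker, rad: 0 = left end pressed in = forward (as at the start), +0.42 = right end pressed in = reverse.
- power_left (a point): Point on the top face of the power rocker's left (off) half, 10 mm left of the pivot line and 3 mm in from the end; moves with the rocker.
- power_right (a point): Same on the power rocker's right (on) half, 10 mm right of the pivot line.
- direction_left (a point): Point on the top face of the direction rocker's left (forward) half, 10 mm left of the pivot line.
- direction_right (a point): Same on the direction rocker's right (reverse) half, 10 mm right of the pivot line.
- timer_mark (a point): Point on the timer dial's skirt near its rim, on the side its white pointer line shows, 15 mm from the dial's axis. The black dial is 35 mm across, 18 mm high, in the middle of the panel between the rockers, its axis 30 mm farther up the slope than theirs. It turns easily; leave it. A pilot lens and a fuse cap (6 mm high) are 45 mm up the slope from the rockers.
- tub: Closed round tub with lid and grip knob, 150 mm across the lid, 104 mm high, 0.5 to 1 kg, standing loose on the machine's deck inside the collar; origin: centre of its underside. Leave it.
- mug: Black mug, 82 mm across, 95 mm high, loose, beside the machine; origin: centre of underside.
- third_hand: Tweezers on a round stepped steel base 68 mm across, 73 mm high, loose, beside the machine; the tweezers stick out 72 mm along -x; origin: centre of underside.
- bowl: Green plastic bowl, 160 mm across, 85 mm high, loose, to one side; origin: centre of underside.
- cover: Flat white bowl cover, 160 mm across, 12 mm high, loose; origin: centre of underside.
- mandrel: Steel ring mandrel with wooden handle lying on the bench, 265 mm long (x), 27 mm thick; origin under its middle.
- pliers: Small pliers with red handles lying in front of the machine, 130 mm long (x), 12 mm high; origin at the underside near the joint.
- band: Brass ring 25 mm across, 7 mm high, lying in front of the machine; origin: centre of underside.
- file: Flat file with red handle, 235 mm long (x), 20 mm high, lying on the bench; origin at the underside, near the middle.
Things that resemble listed ones, but are neither listed nor needed, are in the scene too. Leave any pink, purple or red look-alike of the tub alone.

How it is judged:
By the outcome, as a careful person would: the job done as asked, in the order asked, and still so for the second after the job is handed in, with the robot touching nothing.
It also fails if it takes over 40 s, if anything falls off the work surface, if the arm or the gripper's body presses on something with over 40 N, if the wrist force passes 120 N, or if a joint passes its speed limit or range.

### The arm

A 6-joint arm with a two-finger parallel gripper is mounted at the origin on the work surface. World frame = base frame: x ahead of the robot, y to its left, z up, the work surface at z = 0. Lengths are in m, angles in rad, forces in N, time in s.
With the tool pointing down it reaches from about 0.25 to 0.775 m from the base axis. Payload 4 kg.
Tool frame: the origin (TCP) lies at the centre of the arm's flange, where the gripper is bolted on; the fingertips stand 199 mm ahead of it and the grasp point (between the pads) lies 180 mm ahead of it (robot.tcp_to_tips is the z of the fingertips in the tool frame, in m); z points along the fingers, y is the line along which they close (so a half turn about z gives the same grasp; the last joint's range is limited). The gripper opens to 94 mm and grips with 3 to 60 N. Pads are 16 mm wide; open, the fingers measure 119 mm over their backs; the gripper's body (75 mm by 177 mm) begins 78 mm behind the grasp point.
Start: joints at [1.083, 0.087, 1.371, -0, 1.684, -0.103], TCP at [0.206, 0.51, 0.405] pointing down, gripper open.
Joint ranges: [-3.1, 3.1], [-0.76, 2.03], [0.27, 2.55], [-1.08, 4.22], [0.17, 2.65], [-2.57, 2.57]. Speed limits (rad/s): [2.79, 2.79, 3.14, 3.14, 3.14, 3.14].

### API

Orientations are given as [roll, pitch, yaw] about the fixed x, y, z axes, in that order (R = Rz(yaw) Ry(pitch) Rx(roll)).
In Python, from bench import robot gives the robot as it stands.
- The arm moves only by the tool play_rows, never from a script. Its arguments are lists of equal length, an entry for each row: "translation": the shift along the tool's x, y, z scaled (see below), a list of three; "twist": the turn, a rotation vector about the tool's x, y, z scaled (see below), a list of three; "gripper": the opening, from -1 (shut) to 1 (fully open). A call has 1 to 8 rows; each row shifts and turns the commanded pose from where the row before left it, along the tool's axes as they then stand; what a row does not reach is not made up. The controller multiplies each number of a shift by 0.04 m and each number of a turn by 0.1 rad. A row lasts 1/10 s, in which the tool goes at most 50 mm and 8.59 degrees, less where a joint would pass 70% of its speed; a pose out of reach is approached as far as the arm can. A call with a number of a shift or a turn outside -1 to 1 is refused whole. A call with a gripper value outside its range is refused whole. The fingers move at their own pace and stop on an object; the grip force is fixed at half the most. Time passes only in rows, so rows that do not move let the fingers close. It gives the time, the measured TCP pose, the force, the opening and the grip force at its end, in the units of the state.
- robot.get_obs(): the state, without advancing time (a new reading comes with each control period).
- robot.snapshot(name): name is "scene" or "top"; returns the picture (480x640x3 uint8, red, green, blue); there is no depth.
- robot.camera_model(name): a dict with "camera_matrix" (3x3 intrinsics, pixels), "k1" (the pictures are not rectified: a ray, as slopes to the right and down, at radius r is drawn at 1 + k1 r^2 times it, then the intrinsics apply), "rvec" (rotation vector, rad) and "tvec" (3), from world to camera coordinates, as OpenCV has them. Camera axes: x right, y down, z forward; pixel columns grow to the right and rows downward; lengths in m; the calibration is good to about 2 mm. A picture is of the moment at which its call begins. camera_model takes no time and is no camera call.
- robot.close_job(): hands the job in; it is judged then, once.
Trained networks look in the newest picture that a camera, given by its name, has taken for a name from the list of things; names that differ only in an ending like _2 or _b are one class to them, and where a whole thing is asked for, a point or a joint stands for the part that bears it (a point fixed in the world has none). Each returns a list of dicts, best first, with "score" (0 to 1); they miss things now and then, are a little off and sometimes report something else, mostly with a low value. They report only what shows in the picture. A call takes as long as a camera call. They do not tell look-alikes from the thing itself.
- robot.recognise(name, camera): "centre" ([x, y, z] in m, in world coordinates, good to about 4 mm: the middle of the surface that is visible of it).
- robot.spot_point(name, camera): "centre" ([x, y, z] in m, in world coordinates, good to about 4 mm: a listed point, or the origin of a listed thing).
The state is a dict: "time": time; "joint_positions": joint angles; "qvel": joint speeds; "joint_torque": joint torques, N m; "tool_pos": TCP position; "ee_rot": TCP orientation; "wrist_force": force on the tool from outside, world axes, zero at the start; "wrist_torque": the same for the moment, N m; "width": finger opening in m; "finger_force": force on a finger pad.
Only numpy, scipy, OpenCV 4.12 (cv2) and the standard library are available. Lean on these libraries where they do the work, as an engineer would, in place of code of your own. Each camera call takes 0.05 s, during which the arm holds its last target. There are 200 camera calls.

## Working session

There is one attempt and no reset: what is moved stays moved. The work goes in short steps, Python scripts to look and compute and a tool call to move; the robot and the scene stay as the last step left them, time stands still between calls to the robot, and variables do not carry over. Pictures are saved under pics/ and viewed, at most 10 in all, crops included, and the job is handed in when it is done.

Besides the shell and the picture viewer there is one more tool, called by a JSON object that holds its "name" and its "arguments". play_rows: Moves the arm, as the interface text tells. Its arguments: {"type":"object","properties":{"translation":{"type":"array","items":{"type":"array","items":{"type":"number","minimum":-1,"maximum":1}}},"twist":{"type":"array","items":{"type":"array","items":{"type":"number","minimum":-1,"maximum":1}}},"gripper":{"type":"array","items":{"type":"number"}}},"required":["translation","twist","gripper"]}

```bash
mkdir -p pics
python3 - <<'E'
from bench import robot
import cv2
for c in("scene","top"):
    cv2.imwrite(f"pics/{c}0.png",robot.snapshot(c)[:,:,::-1])
    for n in("power_seat","direction_seat","polisher","power_left","power_right","direction_left","direction_right","tub"):
        print(c,n,[(([round(float(v),4) for v in d["centre"]]),round(d["score"],2)) for d in robot.spot_point(n,c)[:2]])
o=robot.get_obs();print(o)
E
```

```text
scene power_seat [([0.5164, -0.0088, 0.1325], 0.57)]
scene direction_seat [([0.5072, -0.1366, 0.134], 0.8), ([0.6302, 0.1485, 0.0015], 0.5)]
scene polisher [([0.2982, 0.3384, -0.0013], 0.67)]
scene power_left []
scene power_right [([0.5157, -0.0224, 0.1363], 0.5)]
scene direction_left [([0.628, 0.1452, -0.0017], 0.55)]
scene direction_right [([0.4753, -0.4178, 0.001], 0.69)]
scene tub [([0.6756, -0.0858, 0.1635], 0.94), ([0.3393, 0.1042, 0.0052], 0.81)]
top power_seat [([0.5156, -0.0109, 0.1302], 0.78), ([0.5051, -0.1211, 0.1375], 0.2)]
top direction_seat [([0.5077, -0.1353, 0.1323], 0.97), ([0.4369, -0.0177, -0.0007], 0.66)]
top polisher [([0.5826, -0.2985, 0.0006], 0.49)]
top power_left [([0.5073, 0.0023, 0.142], 0.56)]
top power_right [([0.5117, -0.0182, 0.133], 0.52)]
top direction_left [([0.5057, -0.1211, 0.1323], 0.41)]
top direction_right [([0.5052, -0.1396, 0.1414], 0.49)]
top tub [([0.6717, -0.082, 0.1627], 0.98), ([0.7253, 0.3903, 0.0007], 0.87)]
{'time': 0.9, 'joint_positions': array([ 1.08290580e+00,  8.72011578e-02,  1.37068262e+00, -2.90213871e-05,
        1.68362292e+00, -1.03081932e-01]), 'qvel': array([ 3.13868943e-04,  7.43805355e-04, -7.22605222e-04, -1.28081570e-03,
        1.05446679e-03,  9.59456445e-05]), 'joint_torque': array([ 5.02213243e-04, -3.40041769e+01, -3.02592516e+01,  7.19555095e-02,
        2.36031931e-02, -4.80675126e-06]), 'tool_pos': array([0.20645903, 0.50977889, 0.40471407]), 'ee_rot': array([3.14151012e+00, 3.75283405e-05, 2.75678079e+00]), 'wrist_force': array([-0.16306534,  0.31430726, -1.27418794]), 'wrist_torque': array([-0.01702082,  0.00155574, -0.0176887 ]), 'finger_force': 0.0, 'width': 0.09408082553892236}
```

View pics/scene0.png

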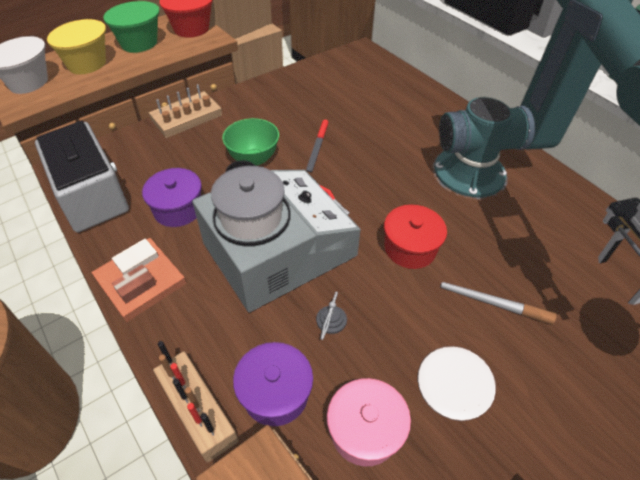

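View pics/top0.png

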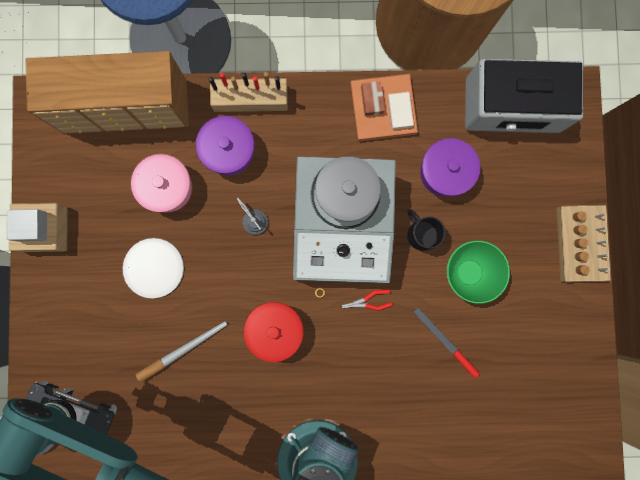

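The top view shows the polisher centred near (345,220), with the power rocker at about (317,261), the direction rocker at about (367,263) and the dial at (343,250). It is yawed slightly negative. I'll fit the machine's pose and check it with an overlay.

```bash
cat > h.py <<'E'
import numpy as np,cv2
from bench import robot
from scipy.spatial.transform import Rotation as Rot
def proj(P,c):
    m=robot.camera_model(c);K=np.array(m["camera_matrix"])
    return cv2.projectPoints(np.array(P,float).reshape(-1,1,3),np.array(m["rvec"],float),np.array(m["tvec"],float),K,np.array([m["k1"],0,0,0,0.]))[0].reshape(-1,2)
s,c=np.sin(np.radians(25)),np.cos(np.radians(25))
def pan(side,u,v,h): # side +1 power; u upslope, v left, h out; machine frame (m)
    return np.array([-.1009+u*c-h*s, .062*side+v, .1329+u*s+h*c])
def world(p,pose):
    x,y,a=pose; p=np.atleast_2d(p)
    return p@Rot.from_euler('z',a).as_matrix().T+[x,y,0]
E
python3 - <<'E'
from h import *
a=np.array([.516,-.0098,.1313]);b=np.array([.5075,-.136,.133])
yaw=-np.arctan2((a-b)[0],(a-b)[1]);mid=(a+b)[:2]/2
o=mid-Rot.from_euler('z',yaw).as_matrix()[:2,:2]@[-.1009,0]
pose=(*o,yaw);print(pose)
pts=[pan(s_,u,v,.002) for s_ in(1,-1) for u,v in((.0125,.0155),(.0125,-.0155),(-.0125,-.0155),(-.0125,.0155))]
pts+=[[-.15,.12,.11],[-.15,-.12,.11],[-.03,.12,.166],[-.03,-.12,.166],[.15,.12,.166],[.15,-.12,.166]]
for cam,(x0,y0,x1,y1) in(("top",(280,150,410,290)),("scene",(190,155,365,305))):
    im=cv2.imread(f"pics/{cam}0.png")[y0:y1,x0:x1];k=4
    im=cv2.resize(im,None,fx=k,fy=k,interpolation=cv2.INTER_CUBIC)
    for p in proj(world(pts,pose),cam):
        q=((p-[x0,y0]+.5)*k).astype(int);cv2.circle(im,tuple(map(int,q)),2,(0,0,255),-1)
    cv2.imwrite(f"pics/{cam}0o.png",im)
E
```

```text
(np.float64(0.6124219102606038), np.float64(-0.07968059617444644), np.float64(-0.06725183445552851))
```

View pics/top0o.png

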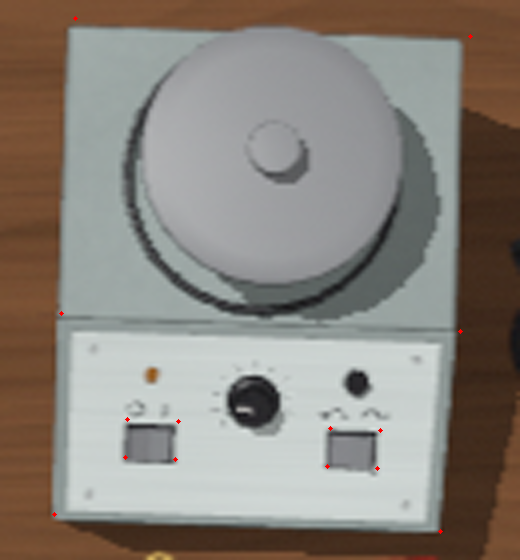

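View pics/scene0o.png

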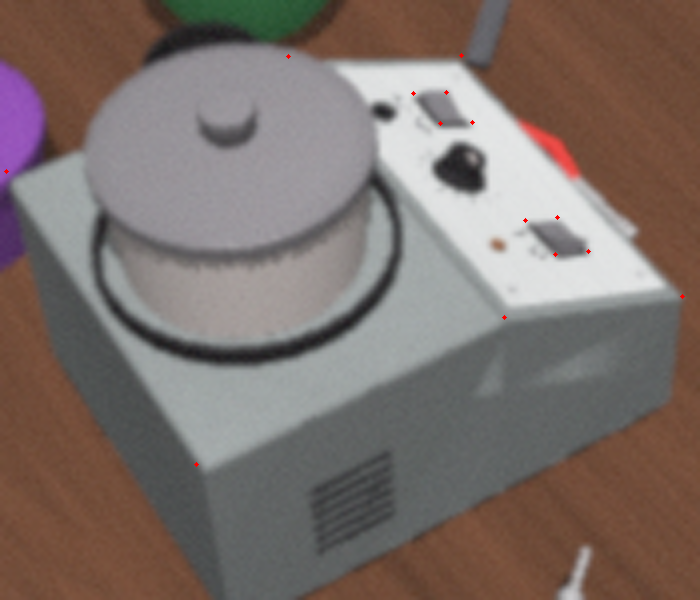

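The overlay is 1–2 px off. Now I'll fit the pose on the visible corners and rocker centres.

Run:
```python
from h import *
from scipy.optimize import least_squares
FL,FR,RL,RR,ML,MR=[-.15,.12,.11],[-.15,-.12,.11],[.15,.12,.166],[.15,-.12,.166],[-.03,.12,.166],[-.03,-.12,.166]
Pw,Dr=pan(1,0,0,.004),pan(-1,0,0,.004)
T=[(FL,55,520),(FR,441,532),(RL,69,28),(RR,462,40),(ML,59,318),(MR,456,331),(Pw,149,443),(Dr,351.5,451)]
S=[(RL,204,470),(RR,16,182),(ML,510,312),(FL,682,291),(FR,463,62),(Pw,559,239),(Dr,443,108)]
def uv(L,o): return np.array([[a/4-.5+o[0],b/4-.5+o[1]] for _,a,b in L])
ut,us=uv(T,(280,150)),uv(S,(190,155))
def rt(q):return (proj(world([t[0] for t in T],q),"top")-ut)
def rs(q):return (proj(world([t[0] for t in S],q),"scene")-us)
for n,f in(("top",lambda q:rt(q).ravel()),("scene",lambda q:rs(q).ravel()),("both",lambda q:np.r_[rt(q).ravel(),rs(q).ravel()])):
    r=least_squares(f,[.612,-.08,-.067],x_scale=[.1,.1,.1],loss="soft_l1");print(n,r.x.round(4))
q=r.x;print(rt(q).round(1).tolist(),rs(q).round(1).tolist())
print(world([Pw,Dr],q).round(4))
```

```text
top [ 0.6106 -0.0773 -0.0536]
scene [ 0.6128 -0.0766 -0.0523]
both [ 0.6114 -0.0773 -0.0537]
[[-0.4, -0.2], [-0.3, -0.2], [-0.3, -1.4], [0.3, -1.1], [-0.2, 0.0], [0.2, -0.0], [0.3, 0.2], [0.3, -0.2]] [[0.5, -0.5], [-1.8, -1.5], [0.4, 1.4], [1.1, 0.9], [-0.5, -1.6], [0.7, -1.5], [0.7, -0.6]]
[[ 0.5123 -0.0099  0.1365]
 [ 0.5056 -0.1337  0.1365]]
```

```bash
cat >> h.py <<'E'
pose=(.6114,-.0773,-.0537)
def tip(o=None):
    o=o or robot.get_obs(); R=Rot.from_euler('xyz',o["ee_rot"]); return o["tool_pos"]+R.apply([0,0,robot.tcp_to_tips]),R
def plan(side,u,v,h,n):
    o=robot.get_obs();p=o["tool_pos"];R=Rot.from_euler('xyz',o["ee_rot"])
    Rm=Rot.from_euler('z',pose[2]);Rt=Rm*Rot.from_matrix(np.array([[0,c,s],[1,0,0],[0,s,-c]]))
    t=world(pan(side,u,v,h),pose)[0]-Rt.apply([0,0,robot.tcp_to_tips])
    rv=(R.inv()*Rt).as_rotvec(); print("t",o["time"],"dist",np.linalg.norm(t-p).round(3),"ang",np.linalg.norm(rv).round(3),"F",o["wrist_force"].round(1))
    print("twist/row",(rv/n/.1).round(3).tolist())
    for i in range(n):
        print((R.inv().apply((t-p)/n)/.04).round(3).tolist()); R=R*Rot.from_rotvec(rv/n)
def where(side):
    P,R=tip();m=Rot.from_euler('z',-pose[2]).apply(P-[pose[0],pose[1],0])-pan(side,0,0,0)
    return (np.array([m[0]*c+m[2]*s,m[1],-m[0]*s+m[2]*c])*1000).round(1)
E
python3 -c "
from h import *
plan(1,0,.0125,.06,18);print(where(1))"
```

```text
t 0.9 dist 0.541 ang 1.305 F [-0.2  0.3 -1.3]
twist/row [-0.21, -0.15, 0.677]
[-0.517, -0.542, 0.051]
[-0.552, -0.507, 0.048]
[-0.584, -0.469, 0.046]
[-0.614, -0.429, 0.046]
[-0.641, -0.388, 0.047]
[-0.665, -0.345, 0.049]
[-0.686, -0.3, 0.052]
[-0.704, -0.254, 0.057]
[-0.719, -0.207, 0.063]
[-0.73, -0.159, 0.07]
[-0.738, -0.111, 0.078]
[-0.743, -0.063, 0.087]
[-0.744, -0.014, 0.098]
[-0.742, 0.034, 0.109]
[-0.736, 0.082, 0.121]
[-0.727, 0.128, 0.135]
[-0.715, 0.174, 0.149]
[-0.699, 0.219, 0.163]
[-272.9  502.5  207.4]
```

{"name": "play_rows", "arguments": {"translation": [[-0.52, -0.54, 0.05], [-0.55, -0.51, 0.05], [-0.58, -0.47, 0.05], [-0.61, -0.43, 0.05], [-0.64, -0.39, 0.05], [-0.66, -0.34, 0.05], [-0.69, -0.3, 0.05], [-0.7, -0.25, 0.05]], "twist": [[-0.21, -0.15, 0.68], [-0.21, -0.15, 0.68], [-0.21, -0.15, 0.68], [-0.21, -0.15, 0.68], [-0.21, -0.15, 0.68], [-0.21, -0.15, 0.68], [-0.21, -0.15, 0.68], [-0.21, -0.15, 0.68]], "gripper": [-1, -1, -1, -1, -1, -1, -1, -1]}}

```text
time: 1.7
tool_pos: [0.2944, 0.2861, 0.3883]
ee_rot: [2.948, 0.069, 2.202]
wrist_force: [0.5, -0.2, -0.5]
width: 0.0334
finger_force: 0.0
```

{"name": "play_rows", "arguments": {"translation": [[-0.72, -0.21, 0.06], [-0.73, -0.16, 0.07], [-0.74, -0.11, 0.08], [-0.74, -0.06, 0.09], [-0.74, -0.01, 0.1], [-0.74, 0.03, 0.11], [-0.74, 0.08, 0.12], [-0.73, 0.13, 0.13]], "twist": [[-0.21, -0.15, 0.68], [-0.21, -0.15, 0.68], [-0.21, -0.15, 0.68], [-0.21, -0.15, 0.68], [-0.21, -0.15, 0.68], [-0.21, -0.15, 0.68], [-0.21, -0.15, 0.68], [-0.21, -0.15, 0.68]], "gripper": [-1, -1, -1, -1, -1, -1, -1, -1]}}

```text
time: 2.5
tool_pos: [0.3819, 0.063, 0.3718]
ee_rot: [2.748, 0.026, 1.646]
wrist_force: [0.3, -0.0, -0.1]
width: 0.0005
finger_force: 0.0
```

```bash
python3 -c "
from h import *
plan(1,0,.0125,.04,4);print(where(1),robot.get_obs()['width'])"
```

```text
t 2.5 dist 0.067 ang 0.138 F [ 0.3 -0.  -0.1]
twist/row [-0.103, -0.071, 0.321]
[-0.355, 0.103, 0.202]
[-0.35, 0.112, 0.206]
[-0.345, 0.121, 0.21]
[-0.339, 0.13, 0.213]
[-30.7  70.9  75. ] 0.0005105398201574971
```

{"name": "play_rows", "arguments": {"translation": [[-0.355, 0.1, 0.2], [-0.35, 0.11, 0.21], [-0.345, 0.12, 0.21], [-0.34, 0.13, 0.21], [0, 0, 0]], "twist": [[-0.1, -0.07, 0.32], [-0.1, -0.07, 0.32], [-0.1, -0.07, 0.32], [-0.1, -0.07, 0.32], [0, 0, 0]], "gripper": [-1, -1, -1, -1, -1]}}

```text
time: 3.0
tool_pos: [0.4137, 0.0081, 0.3486]
ee_rot: [2.71, 0.001, 1.518]
wrist_force: [-0.2, -0.6, 0.5]
width: 0.0003
finger_force: 0.0
```

Run:
```python
from h import *
plan(1,0,.0125,.015,3);print(where(1))
ims=[]
for cam,(x0,y0,x1,y1) in(("top",(280,190,400,290)),("scene",(260,160,380,260))):
    im=robot.snapshot(cam)[y0:y1,x0:x1,::-1]
    im=cv2.resize(im,None,fx=3.3,fy=3.3,interpolation=cv2.INTER_CUBIC)
    for v in(.0155,-.0155):
        for u in (.0125,-.0125):
            p=proj(world(pan(1,u,v,.002),pose),cam)[0];cv2.circle(im,tuple(int(a) for a in (p-[x0,y0]+.5)*3.3),2,(0,0,255),-1)
    ims.append(im)
cv2.imwrite("pics/a.png",np.hstack(ims))
```

```text
t 3.0 dist 0.024 ang 0.005 F [-0.2 -0.6  0.5]
twist/row [-0.016, 0.001, 0.004]
[-0.001, 0.005, 0.2]
[-0.001, 0.005, 0.2]
[-0.001, 0.004, 0.2]
[-1.4 12.6 39. ]
```

View pics/a.png

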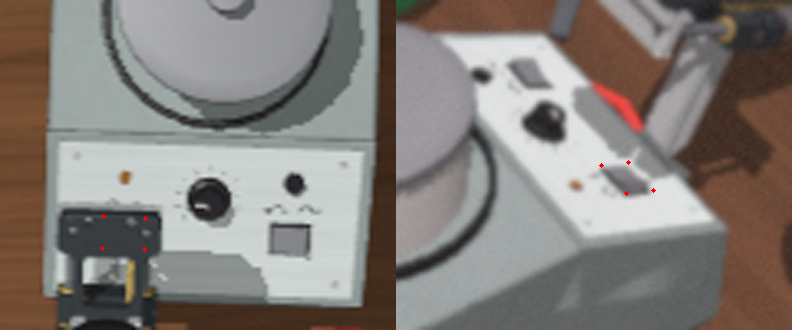

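The scene crop shows the closed fingers standing off the power rocker, at about (680,170), with the rocker at (628,180). The geometry matches, so I'll descend and watch the force.

{"name": "play_rows", "arguments": {"translation": [[0, 0.01, 0.2], [0, 0.01, 0.2], [0, 0.01, 0.2], [0, 0, 0.07], [0, 0, 0.07]], "twist": [[0, 0, 0], [0, 0, 0], [0, 0, 0], [0, 0, 0], [0, 0, 0]], "gripper": [-1, -1, -1, -1, -1]}}

```text
time: 3.6
tool_pos: [0.4271, 0.0087, 0.3225]
ee_rot: [2.709, 0.0, 1.521]
wrist_force: [-1.0, -0.5, -0.5]
width: 0.0004
finger_force: 0.0
```

{"name": "play_rows", "arguments": {"translation": [[0, 0, 0.05], [0, 0, 0.05]], "twist": [[0, 0, 0], [0, 0, 0]], "gripper": [-1, -1]}}

```text
time: 3.8
tool_pos: [0.4287, 0.0087, 0.3198]
ee_rot: [2.708, -0.001, 1.521]
wrist_force: [-1.4, 2.6, 1.6]
width: 0.0006
finger_force: 1.3
```

```bash
python3 -c "
from h import *
print(where(1),robot.get_obs()['wrist_force'])"
```

```text
[ 0.3 14.6  6.6] [-1.42753999  2.59495849  1.59234372]
```

{"name": "play_rows", "arguments": {"translation": [[0, 0, 0.04], [0, 0, 0.03]], "twist": [[0, 0, 0], [0, 0, 0]], "gripper": [-1, -1]}}

```text
time: 4.0
tool_pos: [0.43, 0.0082, 0.3171]
ee_rot: [2.707, 0.001, 1.52]
wrist_force: [-6.2, 0.8, 7.4]
width: 0.0005
finger_force: 4.5
```

```bash
python3 -c "
from h import *
print(where(1),robot.get_obs()['wrist_force'])"
```

```text
[ 0.6 13.7  3.6] [-6.15248897  0.8189366   7.40657873]
```

{"name": "play_rows", "arguments": {"translation": [[0, 0, -0.2], [0, 0, -0.5], [-0.7, 0, -0.2], [-0.9, 0, 0], [-0.9, 0, 0], [-0.8, 0, 0], [-0.4, 0, 0], [0, 0, 0]], "twist": [[0, 0, 0], [0, 0, 0], [0, 0, 0], [0, 0, 0], [0, 0, 0], [0, 0, 0], [0, 0, 0], [0, 0, 0]], "gripper": [-1, -1, -1, -1, -1, -1, -1, -1]}}

```text
time: 4.8
tool_pos: [0.4071, -0.1406, 0.3501]
ee_rot: [2.708, 0.001, 1.516]
wrist_force: [-0.0, 0.6, -0.2]
width: 0.0008
finger_force: 0.0
```

Run:
```python
from h import *
plan(-1,0,-.0125,.015,3);print(where(-1))
ims=[]
for cam,(x0,y0,x1,y1) in(("top",(285,220,365,290)),("scene",(300,175,380,245))):
    new=robot.snapshot(cam)[:,:,::-1]
    row=[]
    for im in(cv2.imread(f"pics/{cam}0.png"),new):
        row.append(cv2.resize(im[y0:y1,x0:x1],None,fx=4,fy=4,interpolation=cv2.INTER_CUBIC))
    ims.append(np.hstack(row))
    for n in("power_seat","power_left","power_right"):
        print(cam,n,[(np.round(d["centre"],4).tolist(),round(d["score"],2)) for d in robot.spot_point(n,cam)[:2]])
cv2.imwrite("pics/b.png",np.vstack(ims))
print(world([pan(1,0,.01,.0075),pan(1,0,-.01,.0075),pan(1,0,.01,.004)],pose).round(4))
```

```text
t 4.8 dist 0.025 ang 0.003 F [-0.   0.6 -0.2]
twist/row [-0.009, 0.005, -0.001]
[-0.003, -0.011, 0.207]
[-0.003, -0.011, 0.207]
[-0.003, -0.011, 0.207]
[  0.9 -12.5  39.8]
top power_seat [([0.5152, -0.0098, 0.1332], 0.87)]
top power_left [([0.2937, 0.341, -0.0063], 0.61), ([0.5133, 0.0018, 0.1392], 0.56)]
top power_right [([0.5093, -0.0185, 0.1397], 0.54)]
scene power_seat [([0.5134, -0.0077, 0.1329], 0.71)]
scene power_left [([0.5155, 0.0007, 0.1402], 0.43)]
scene power_right [([0.5136, -0.0177, 0.1404], 0.5), ([0.5141, -0.0077, 0.13], 0.36)]
[[ 5.113e-01  2.000e-04  1.397e-01]
 [ 5.103e-01 -1.980e-02  1.397e-01]
 [ 5.128e-01  1.000e-04  1.365e-01]]
```

View pics/b.png

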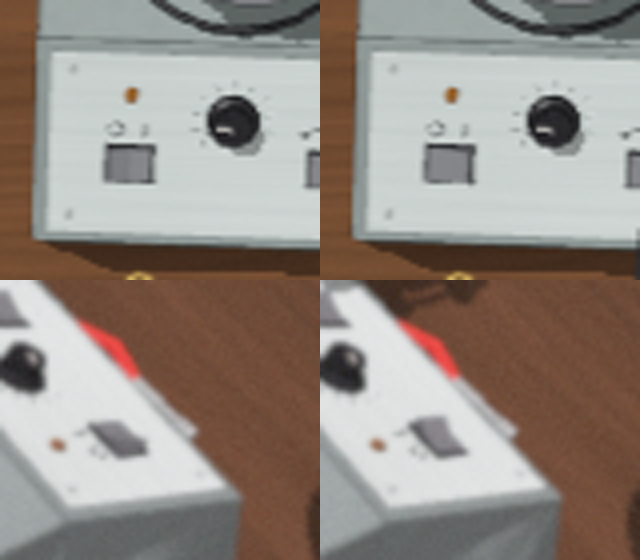

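Compared with before, the power rocker in the scene crop at about (438,435) has changed shape. Its far (right) end is now up, so the power is off, and the machine has not shifted. Next is the direction rocker.

{"name": "play_rows", "arguments": {"translation": [[0, -0.01, 0.2], [0, -0.01, 0.2], [0, 0, 0.2], [0, 0, 0.07], [0, 0, 0.07], [0, 0, 0.05], [0, 0, 0.05]], "twist": [[0, 0, 0], [0, 0, 0], [0, 0, 0], [0, 0, 0], [0, 0, 0], [0, 0, 0], [0, 0, 0]], "gripper": [-1, -1, -1, -1, -1, -1, -1]}}

```text
time: 5.9
tool_pos: [0.4207, -0.1397, 0.3192]
ee_rot: [2.708, 0.002, 1.52]
wrist_force: [-0.4, -0.1, 0.2]
width: 0.0005
finger_force: 0.4
```

```bash
python3 -c "
from h import *
print(where(-1),robot.get_obs()['wrist_force'])"
```

```text
[  0.2 -10.7   6. ] [-0.35788274 -0.13880034  0.21270073]
```

{"name": "play_rows", "arguments": {"translation": [[-0.03, 0, 0.03], [0, 0, 0.03], [0, 0, 0.02]], "twist": [[0, 0, 0], [0, 0, 0], [0, 0, 0]], "gripper": [-1, -1, -1]}}

```text
time: 6.2
tool_pos: [0.4219, -0.1408, 0.317]
ee_rot: [2.708, 0.001, 1.521]
wrist_force: [-8.2, 1.3, 8.6]
width: 0.0006
finger_force: 5.8
```

```bash
python3 -c "
from h import *
print(where(-1),robot.get_obs()['wrist_force'])"
```

```text
[  0.3 -11.4   3.5] [-8.24700994  1.31601442  8.5807429 ]
```

{"name": "play_rows", "arguments": {"translation": [[0, 0, -0.2], [0, 0, -0.5], [0.5, 0, -0.2], [0.8, 0, 0], [0.8, 0, 0], [0.7, 0, 0], [0.27, 0, 0], [0, 0, 0]], "twist": [[0, 0, 0], [0, 0, 0], [0, 0, 0], [0, 0, 0], [0, 0, 0], [0, 0, 0], [0, 0, 0], [0, 0, 0]], "gripper": [-1, -1, -1, -1, -1, -1, -1, -1]}}

```text
time: 7.0
tool_pos: [0.413, -0.0159, 0.3489]
ee_rot: [2.707, 0.0, 1.523]
wrist_force: [-0.8, -0.6, 0.0]
width: 0.0005
finger_force: 0.0
```

Run:
```python
from h import *
plan(1,0,-.0125,.015,3);print(where(1))
ims=[]
for cam,(x0,y0,x1,y1) in(("top",(325,220,405,290)),("scene",(270,160,350,230))):
    new=robot.snapshot(cam)[:,:,::-1]
    ims.append(np.hstack([cv2.resize(im[y0:y1,x0:x1],None,fx=4,fy=4,interpolation=cv2.INTER_CUBIC) for im in(cv2.imread(f"pics/{cam}0.png"),new)]))
cv2.imwrite("pics/c.png",np.vstack(ims))
```

```text
t 7.0 dist 0.024 ang 0.007 F [-0.8 -0.6  0. ]
twist/row [-0.007, -0.008, 0.019]
[-0.01, -0.001, 0.2]
[-0.01, -0.001, 0.2]
[-0.01, -0.001, 0.2]
[ -0.2 -10.9  39. ]
```

View pics/c.png

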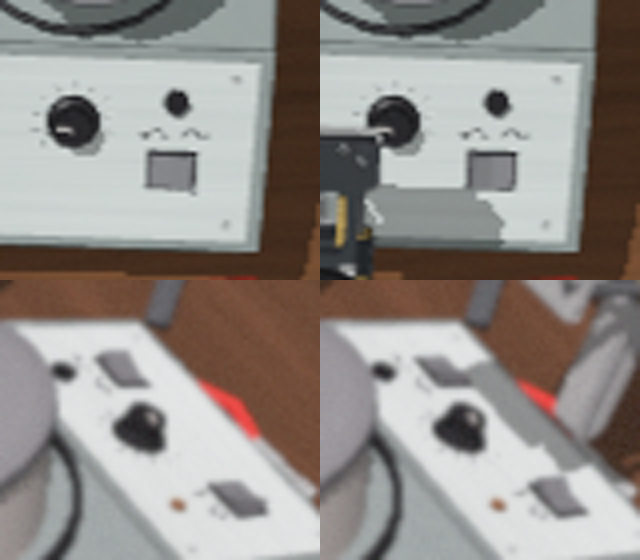

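The direction rocker in the scene crop at (443,372) now has the shape the power rocker had with its left end raised, so it is in reverse. The dial pointer has not moved. Now I'll press power back on.

{"name": "play_rows", "arguments": {"translation": [[-0.03, 0, 0.2], [-0.02, 0, 0.2], [-0.02, 0, 0.2], [0, 0, 0.07], [0, 0, 0.07], [0, 0, 0.05], [0, 0, 0.05]], "twist": [[0, 0, 0], [0, 0, 0], [0, 0, 0], [0, 0, 0], [0, 0, 0], [0, 0, 0], [0, 0, 0]], "gripper": [-1, -1, -1, -1, -1, -1, -1]}}

```text
time: 7.8
tool_pos: [0.4272, -0.0209, 0.3184]
ee_rot: [2.707, 0.001, 1.52]
wrist_force: [-0.3, 0.1, 0.5]
width: 0.0005
finger_force: 0.0
```

```bash
python3 -c "
from h import *
print(where(1),robot.get_obs()['wrist_force'])"
```

```text
[  0.1 -15.5   5.3] [-0.31862669  0.13147594  0.54251928]
```

{"name": "play_rows", "arguments": {"translation": [[0.05, 0, 0], [0, 0, 0.03], [0, 0, 0.02], [0, 0, 0.01]], "twist": [[0, 0, 0], [0, 0, 0], [0, 0, 0], [0, 0, 0]], "gripper": [-1, -1, -1, -1]}}

```text
time: 8.2
tool_pos: [0.4281, -0.0186, 0.3168]
ee_rot: [2.708, 0.0, 1.521]
wrist_force: [-6.7, 0.9, 6.8]
width: 0.0005
finger_force: 4.2
```

{"name": "play_rows", "arguments": {"translation": [[0, 0, -0.2], [0, 0, -0.6], [0, 0, -0.9], [0, 0, -0.9], [0, -0.9, -0.5], [0, -0.9, 0], [0, -0.9, 0], [0, 0, 0]], "twist": [[0, 0, 0], [0, 0, 0], [0, 0, 0], [0, 0, 0], [0, 0, 0], [0, 0, 0], [0, 0, 0], [0, 0, 0]], "gripper": [-1, -1, -1, -1, -1, -1, -1, -1]}}

```text
time: 9.0
tool_pos: [0.2754, -0.0108, 0.381]
ee_rot: [2.71, 0.001, 1.519]
wrist_force: [0.8, -0.2, 0.2]
width: 0.0006
finger_force: 0.0
```

Run:
```python
from h import *
print(where(1))
ims=[]
for cam,(x0,y0,x1,y1) in(("top",(290,220,400,290)),("scene",(265,165,375,245))):
    new=robot.snapshot(cam)[:,:,::-1]
    ims.append(np.hstack([cv2.resize(im[y0:y1,x0:x1],None,fx=3.6,fy=3.6,interpolation=cv2.INTER_CUBIC) for im in(cv2.imread(f"pics/{cam}0.png"),new)]))
cv2.imwrite("pics/d.png",np.vstack(ims))
```

```text
[-111.9  -13.5  126.3]
```

View pics/d.png

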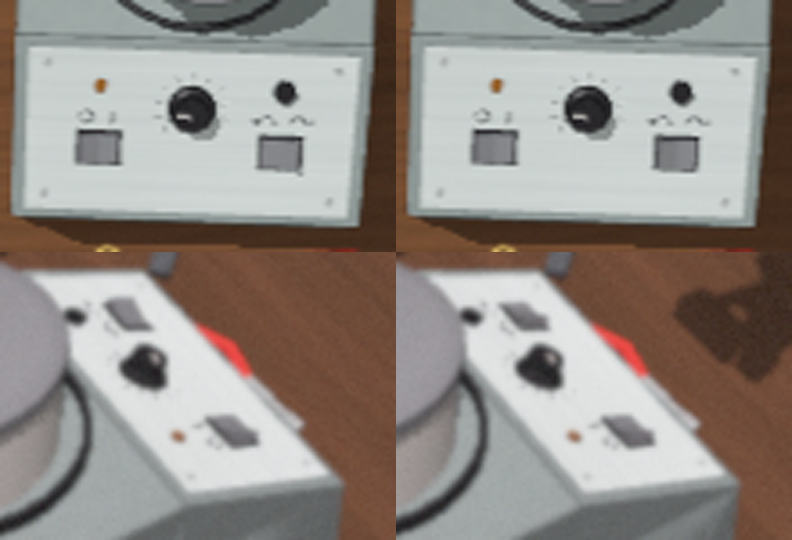

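The power rocker at scene crop (628,430) is back in its starting shape, so it is on. The direction rocker at (525,317) is flipped and now matches it. The machine and dial have not moved, and the arm is clear.

```bash
python3 -c "
from bench import robot
print(robot.close_job())"
```

```text
the job is handed in; nothing more can be done
None
```

The job is handed in: I pressed power to off, direction to reverse, then power back on, in about 9 s, and the last pictures show both rockers in place with the machine and dial unmoved and the arm clear.

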